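Unscrew the tight lid of the purple glass jar and hold it above the mouth

TASK

Unscrew the tight aluminium lid of the square purple jar, anticlockwise seen from above, while its wooden cradle braces the jar; the lid is thin and dents, so grip it gently (squeeze of at most about 50 N). Stop turning once the lid comes free, when the red bar on it points at the red dot on the jar's shoulder, and only then lift it straight up. Finish while still holding the lid level and centred about 3 cm above where it sat, with the jar left standing down in its cradle and the other pieces undisturbed.

Things in the scene. Friction and masses are not known exactly. Their poses are not given: they have to be found in the camera images.
- jar: purple and pink speckled glass jar, 0.9 kg, loose in its cradle: square body 90 x 90 mm, 85 mm high, then a shoulder narrowing from 40 mm radius to 19 mm at 101 mm, and a round neck of 38 mm diameter up to 125 mm. Origin: centre of its underside; z up; x points to the red dot on its shoulder. If the lid is lifted before it is free, the jar comes up with it.
- jar_dot (a point): the red dot on the purple jar's shoulder, 38 mm from the jar's axis, 89 mm above its underside. The lid comes off only with its red bar within about 0.2 rad of the dot's direction; an end stop bars turning it more than about 0.25 rad anticlockwise past the dot.
- jar_mouth (a point): centre of the top of the purple jar's neck, 125 mm above its underside; a sprung rubber seal stands up to 7 mm above it and pushes the closed lid up with about 20 N
- lid: plain aluminium screw lid of the purple jar, 56 mm across, 26 mm high, 80 g. Origin: centre of its underside, 111 mm above the jar's underside when screwed down; z up; x is the direction of the red bar on its top. Starts screwed tight, the bar 1.0 to 1.2 rad clockwise (from above) of the jar's dot. Loosening takes up to about 0.6 N m; the lid rises about 1 mm.
- lid_top (a point): centre of the lid's top face, 26 mm above the lid's origin. The lid dents if either finger presses on it with more than 75 N.
- cradle_a: the darker wooden cradle, fixed: open box 110 x 110 mm, 35 mm high, walls and floor 8 mm; the purple jar stands in it with 2 mm of play each side (it turns about 0.05 rad before the walls stop it). Origin: centre of its underside, z up; the jar's underside is 8 mm above it. The two cradles may change places.
- cradle_b: the lighter wooden cradle, fixed, same sizes as the other; holds the green jar. Origin: centre of its underside
- green_jar: bystander: a green square jar of the same shape and size with a closed lid without red bar, standing loose in the lighter cradle. Origin: centre of its underside
- teal_vase: bystander: teal vase, 84 mm across, 140 mm high. Origin: centre of its underside
- amber_tumbler: bystander: amber glass tumbler, 72 mm across, 100 mm high. Origin: centre of its underside
- smoke_vase: bystander: round smoky vase, 110 mm across, 102 mm high. Origin: centre of its underside
- white_bottle: bystander: white bottle, 60 mm across, 150 mm high. Origin: centre of its underside
- glass_bowl: bystander: low blue bowl, 110 mm across, 50 mm high. Origin: centre of its underside
- dust_brush: bystander: dusting brush 190 mm long lying on the table between the cradles. Origin: on its underside, x along its length
Things that resemble listed ones, but are neither listed nor needed, are in the scene too. Of the things like the lid, leave any that is blue; of the rest the larger one is meant.

How it is judged (in metres and radians):
On the way:
1. the lid is turned free (red bar within 0.3 rad of the red dot) while still down on the neck (angle between the x axis of lid and the x axis of jar, either way round below 0.3 rad and z of lid in the frame of jar between 0.105 and 0.118 m and x of lid_top in the frame of jar between -0.008 and 0.008 m), for 0.1 s.
At the end, for the whole second after the job is handed in: the fingers hold the lid still and level (within 0.2 rad), 15 to 60 mm above where it sat, within 20 mm of the jar's axis, touching nothing of the jar, its bar within 0.45 rad of the red dot; the jar stands upright, down in its cradle (within 6 mm) (z of lid in the frame of jar between 0.126 and 0.171 m and horizontal distance between lid and jar below 0.02 m and angle between lid's own z axis and vertical below 0.2 rad and angle between the x axis of lid and the x axis of jar, either way round below 0.45 rad and contact force between the fingers and lid above 2 N and contact force between lid and jar below 0.1 N and linear speed of lid below 0.02 m/s and height (world z) of jar below 0.014 m and angle between jar's own z axis and vertical below 0.1 rad and horizontal distance between jar and cradle_a below 0.01 m); the arm keeps its last pose, push and grip.
It fails at once if the lid is squeezed so hard that it dents (fingers press with more than 150 N in all, 75 N each) (contact force between the fingers and lid above 150 N).
It fails at once if the jar is lifted more than 12 mm out of its seat or tipped (height (world z) of jar above 0.02 m or angle between jar's own z axis and vertical above 0.2 rad).
It fails at once if the lid is torn off before it is turned free (z of lid in the frame of jar above 0.121 m and angle between the x axis of lid and the x axis of jar, either way round above 0.6 rad).
It fails at once if a bystander is disturbed (moved more than 30 mm; the green jar 20 mm) (distance of green_jar from where it was at the start of the episode above 0.02 m or distance of any of teal_vase, amber_tumbler, smoke_vase, white_bottle, glass_bowl, dust_brush from where it was at the start of the episode above 0.03 m).
It also fails if it takes over 35 s, if anything falls off the work surface, if the arm or the gripper's body presses on something with over 40 N, if the wrist force passes 120 N, or if a joint passes its speed limit or range.

ROBOT

A 6-joint arm with a two-finger parallel gripper is mounted at the origin on the work surface. World frame = base frame: x ahead of the robot, y to its left, z up, the work surface at z = 0. Lengths are in mm, angles in degrees, forces in N, time in s.
With the tool pointing down it reaches from about 275 to 875 mm from the base axis. Payload 12.5 kg.
Tool frame: the origin (TCP) lies on the front face of the gripper's body, between the roots of the fingers; the fingertips stand 73 mm ahead of it and the grasp point (between the pads) lies 54 mm ahead of it; z points along the fingers, x is the direction in which the jaws open and shut, and the axes are right-handed (so a half turn about z gives the same grasp; the last joint's range is limited). The gripper opens to 85 mm and grips with 20 to 120 N. Pads are 22 mm wide; open, the fingers measure 114 mm over their backs; the gripper's body (76 mm by 85 mm) begins 54 mm behind the grasp point. The pads swing forward as they close: fully open they stand 13 mm farther back than shut.
Start: joints at [69.179, 20.094, 94.641, -0, 65.266, -4.847], TCP at [151.33, 528.757, 303.89] pointing down, gripper open.
Joint ranges: [-157.81, 157.81], [-45, 120.19], [0.68, 151.7], [-89.99, 269.99], [4.06, 180], [-164.3, 164.3]. Speed limits (degrees/s): [127.2, 127.2, 159.86, 180, 180, 180].

INTERFACE

Orientations are given as [roll, pitch, yaw] about the fixed x, y, z axes, in that order (R = Rz(yaw) Ry(pitch) Rx(roll)).
In Python, from workcell import telemetry, eyes, job_done gives the robot as it stands. The module is installed in compiled form; this text tells all that it offers.
- The arm moves only by the shell command python3 -m creep 'ROWS' [FORCE]. ROWS is JSON, a list that holds one entry, the list of rows, each a list of 5 numbers: the shift along the tool's x, y, z in units of 50 mm (1.0 is 50 mm), then the turn about the tool's z in units of 8 degrees (1.0 is 8 degrees), then the closure in counts, from 0 (fully open) to 255 (shut). A call has 1 to 10 rows; each row shifts and turns the commanded pose from where the row before left it, along the tool's axes as they then stand; what a row does not reach is not made up. A row lasts 1/10 s, in which the tool goes at most 50 mm and 8.59 degrees, less where a joint would pass 70% of its speed; a pose out of reach is approached as far as the arm can. A call is refused whole if a number of a shift passes 1 or a number of a turn 1, either way. A call with a gripper value outside its range is refused whole. The fingers move at their own pace and stop on an object; FORCE is the grip in N (left out, the last holds). Time passes only in rows, so rows that do not move let the fingers close. It gives the time, the measured TCP pose, the force and the opening at its end, in the units of the state.
- telemetry.read_state(): the state, without advancing time (a new reading comes with each control period).
- eyes.get_image(name): name is "scene" or "top"; returns the picture (420x560x3 uint8, red, green, blue); there is no depth.
- eyes.camera_model(name): a dict with "intrinsics" (3x3 intrinsics, pixels), "R" (3x3) and "t" (3): a world point X has camera coordinates R X + t. Camera axes: x right, y down, z forward; pixel columns grow to the right and rows downward; lengths in mm; the calibration is good to about 2 mm. A picture is of the moment at which its call begins. camera_model takes no time and is no camera call.
- job_done(): hands the job in, once; it reports no verdict.
The state is a dict: "time": time; "joint_pos": joint angles; "qvel": joint speeds; "joint_torque": joint torques, N m; "tool_pos": TCP position; "ee_rot": TCP orientation; "contact_force": force on the tool from outside, world axes, zero at the start; "wrist_torque": the same for the moment, N m; "gripper_width": finger opening in mm.
Only numpy, scipy, OpenCV 4.12 (cv2) and the standard library are available. Lean on these libraries where they do the work, as an engineer would, in place of code of your own. Each camera call takes 0.05 s, during which the arm holds its last target.

## Working session

There is one attempt and no reset: what is moved stays moved. The work goes in short steps, Python scripts to look and compute and a shell command to move; the robot and the scene stay as the last step left them, time stands still between calls to the robot, and variables do not carry over. Pictures are saved under pics/ and viewed, and the job is handed in when it is done.

```bash
mkdir -p pics; python3 - <<'E'
from workcell import telemetry, eyes
import cv2,numpy as np
for n in("scene","top"):
    im=eyes.get_image(n); cv2.imwrite(f"pics/{n}0.png",cv2.cvtColor(im,cv2.COLOR_RGB2BGR))
    m=eyes.camera_model(n); print(n,np.round(m["intrinsics"],1).tolist(),np.round(m["R"],3).tolist(),np.round(m["t"],1))
s=telemetry.read_state()
for k,v in s.items(): print(k,v)
E
```

```text
scene [[518.1, 0.0, 276.3], [0.0, 518.1, 206.0], [0.0, 0.0, 1.0]] [[0.596, 0.803, 0.017], [0.586, -0.42, -0.693], [-0.549, 0.423, -0.721]] [-337.4 -241.4 1776.2]
top [[411.3, 0.0, 276.3], [0.0, 411.3, 207.9], [0.0, 0.0, 1.0]] [[-0.011, -1.0, 0.003], [-0.979, 0.01, -0.202], [0.202, -0.005, -0.979]] [  17.5  550.8 1412.6]
time 0.1
joint_pos [ 6.91803726e+01  2.01226434e+01  9.46714933e+01  4.18882333e-04
  6.52653353e+01 -4.84739021e+00]
qvel [ 0.01578545 -0.05776858 -0.10240347  0.02145172 -0.07186375 -0.04891686]
joint_torque [ 2.28900035e-05 -5.06833971e+01 -2.91876358e+01 -1.14627260e-04
  2.65282564e-03  1.76329308e-05]
tool_pos [151.24606139 528.5796452  303.41077375]
ee_rot [-1.79994596e+02  5.92270823e-02  7.40275901e+01]
contact_force [-0.41194987  0.27837666 -0.39769875]
wrist_torque [-0.02218991  0.00076189 -0.02199478]
gripper_width 85.20300144996182
```

View pics/scene0.png

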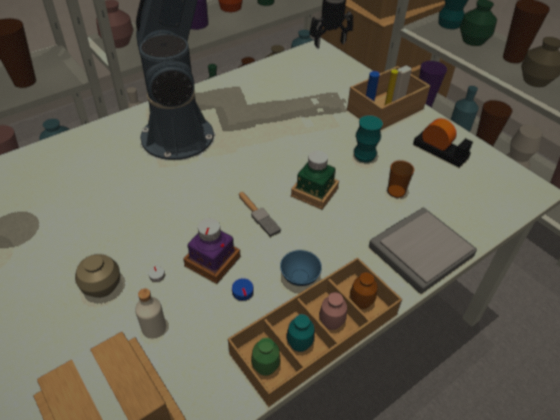

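View pics/top0.png

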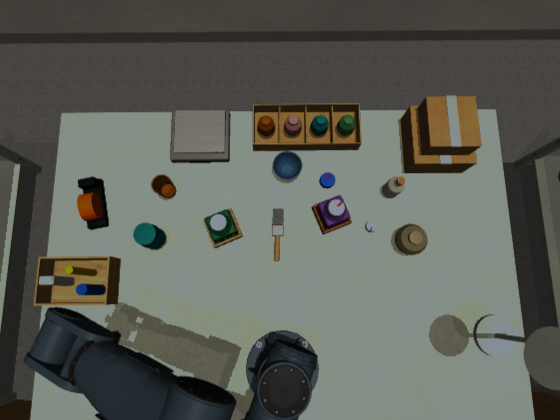

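Both pictures show four lid-like things:
- Lid on the purple jar: scene (209,230), top (337,207). This is the larger of the two non-blue barred lids.
- Small pale lid with a red mark on the table: scene (157,272), top (370,226).
- Blue lid: scene (243,289), top (327,180).
- Green jar's lid with no bar: scene (317,160), top (218,222).

I choose the one on the purple jar and check it in a close crop.

```bash
python3 - <<'E'
import cv2,numpy as np
a=cv2.imread("pics/scene0.png")[205:285,165:265]; b=cv2.imread("pics/top0.png")[180:240,300:380]
a=cv2.resize(a,(500,400),interpolation=cv2.INTER_CUBIC)
cv2.imwrite("pics/c_scene.png",cv2.resize(cv2.imread("pics/scene0.png")[210:280,170:250],(800,600)[:1]+(700,) if 0 else (640,560),interpolation=cv2.INTER_CUBIC))
cv2.imwrite("pics/c_top.png",cv2.resize(b,(800,600),interpolation=cv2.INTER_CUBIC))
E
```

```text
(no output)
```

View pics/c_scene.png

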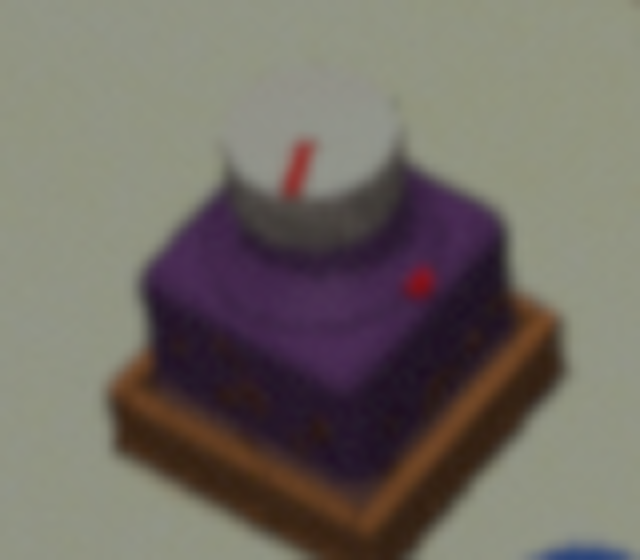

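View pics/c_top.png

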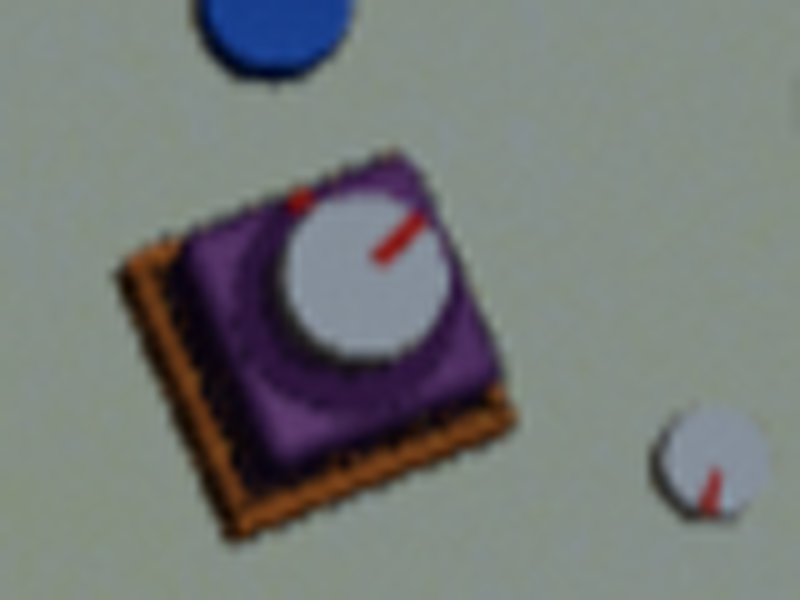

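```bash
cat > h.py <<'E'
import numpy as np, cv2
from workcell import telemetry, eyes
def ray(n,px):
    m=eyes.camera_model(n);K,R,t=map(np.array,(m["intrinsics"],m["R"],m["t"]))
    return -R.T@t, R.T@np.linalg.inv(K)@np.array([px[0],px[1],1.])
def atz(n,px,z):
    c,d=ray(n,px); return (c+d*(z-c[2])/d[2])[:2]
def tri(ps):
    A=np.zeros((3,3));b=np.zeros(3)
    for n,px in ps:
        c,d=ray(n,px);d/=np.linalg.norm(d);P=np.eye(3)-np.outer(d,d);A+=P;b+=P@c
    return np.linalg.solve(A,b)
def proj(n,X):
    m=eyes.camera_model(n);x=np.array(m["R"])@np.array(X)+np.array(m["t"]);p=np.array(m["intrinsics"])@x;return p[:2]/p[2]
def cr(u,s,o): return np.array([o[0]+(u[0]+.5)/s-.5,o[1]+(u[1]+.5)/s-.5])
E
python3 - <<'E'
from h import *
T=lambda u:("top",cr(u,10,(300,180)));S=lambda u:("scene",cr(u,8,(170,210)))
print("lid tri",tri([T((367,276)),S((312,133))]),atz(*T((367,276)),145),atz(*S((312,133)),145))
print("dot tri",tri([T((300,201)),S((420,283))]),atz(*T((300,201)),97),atz(*S((420,283)),97))
for a,b,F in(((378,262),(425,217),T),((306,142),(290,195),S)):
    p,q=atz(*F(a),145),atz(*F(b),145);d=q-p;print("bar",p,q,np.degrees(np.arctan2(d[1],d[0])))
for u in((125,268),(235,535),(515,415)): print("cr",atz(*T(u),35))
for u in((115,395),(365,520),(563,330)): print("crS",atz(*S(u),35))
E
```

```text
lid tri [ 532.95805131 -189.49341553  144.01500313] [ 533.09090754 -188.7163882 ] [ 533.38963729 -190.50090548]
dot tri [ 569.44401985 -175.1753153    96.18996395] [ 569.94381735 -173.8328404 ] [ 569.34033558 -176.71940902]
bar [ 537.85123741 -192.60270658] [ 553.15901454 -209.0503301 ] -47.05572468014481
bar [ 535.51682672 -193.98624633] [ 551.34831333 -209.39323647] -44.22146141184681
cr [ 559.67749426 -117.98255655]
cr [ 461.62659771 -154.60640102]
cr [ 504.16258098 -256.97251516]
crS [ 505.66986484 -258.96764413]
crS [ 596.81640642 -219.29013493]
crS [ 569.00262229 -124.31047174]
```

Measured against what they must be:
- **Lid:** top centre is (533,-190), triangulated at z 144 where 145 is expected.
- **Dot:** 39 mm from the axis where 38 is expected, at yaw about 21°.
- **Bar:** about -46°, so 1.17 rad clockwise of the dot, which fits 1.0–1.2.

Next I go across at z 304, above everything.

```bash
python3 -m creep '[[[-0.6,0.58,0,0,0],[-0.6,0.58,0,0,0],[-0.6,0.58,0,0,0],[-0.6,0.58,0,0,0],[-0.6,0.58,0,0,0],[-0.6,0.58,0,0,0],[-0.6,0.58,0,0,0],[-0.6,0.58,0,0,0],[-0.6,0.58,0,0,0],[-0.6,0.58,0,0,0]]]' 50
cat > go.py <<'E'
from h import *
import sys
x,y,z,yaw=map(float,sys.argv[1:5]); s=telemetry.read_state(); p=s["tool_pos"]; w=np.radians(s["ee_rot"][2])
dx,dy=x-p[0],y-p[1]
print("tool units",np.round([(dx*np.cos(w)+dy*np.sin(w))/50,(dx*np.sin(w)-dy*np.cos(w))/50,-(z-p[2])/50],3),"turn units",round((s["ee_rot"][2]-yaw)/8,3))
print("t",s["time"],"pos",np.round(p,1),"rot",np.round(s["ee_rot"],2),"j",np.round(s["joint_pos"],1),"F",np.round(s["contact_force"],1),"M",np.round(s["wrist_torque"],2),"w",round(s["gripper_width"],1))
E
python3 go.py 533.2 -189.6 303.9 0
```

```text
time: 1.1
tool_pos: [347.9, 158.9, 303.9]
ee_rot: [180.0, -0.0, 74.0]
contact_force: [0.5, 1.3, 0.1]
gripper_width: 85.5
tool units [-5.682  5.48   0.   ] turn units 9.254
t 1.1 pos [347.9 158.9 303.9] rot [180.    -0.    74.03] j [ 17.6   2.1 117.2   0.   60.7 -56.5] F [0.5 1.3 0.1] M [ 0.03  0.   -0.02] w 85.5
```

```bash
python3 -m creep '[[[-0.57,0.55,0,0,0],[-0.57,0.55,0,0,0],[-0.57,0.55,0,0,0],[-0.57,0.55,0,0,0],[-0.57,0.55,0,0,0],[-0.57,0.55,0,0,0],[-0.57,0.55,0,0,0],[-0.57,0.55,0,0,0],[-0.57,0.55,0,0,0],[-0.55,0.53,0,0,0]]]' >/dev/null
python3 -m creep '[[[0,0,0,1,0],[0,0,0,1,0],[0,0,0,1,0],[0,0,0,1,0],[0,0,0,1,0],[0,0,0,1,0],[0,0,0,1,0],[0,0,0,1,0],[0,0,0,1,0],[0,0,0,0.25,0]]]' >/dev/null
python3 go.py 533.2 -189.6 184 0
```

```text
tool units [0.01  0.035 2.391] turn units -0.033
t 3.1 pos [ 532.7 -187.8  303.6] rot [-1.7998e+02  4.0000e-02 -2.7000e-01] j [-24.1  21.7  92.4   0.   66.  -23.9] F [ 0.1 -0.2  0.2] M [-0.01  0.   -0.05] w 85.3
```

```bash
python3 -m creep '[[[0.01,0.035,0.4,0,0],[0,0,0.4,0,0],[0,0,0.4,0,0],[0,0,0.3,0,0],[0,0,0,0,0]]]' >/dev/null
python3 go.py 533.2 -189.6 184 0
python3 - <<'E'
from h import *
for n in("scene","top"):
    im=eyes.get_image(n)[...,::-1]; c=np.array([209,235] if n=="scene" else [337,205])
    cv2.imwrite(f"pics/d_{n}.png",cv2.resize(im[c[1]-40:c[1]+40,c[0]-50:c[0]+50],(700,560),interpolation=cv2.INTER_CUBIC))
E
```

```text
tool units [0.015 0.006 0.856] turn units 0.003
t 3.6 pos [ 532.5 -189.3  226.8] rot [-1.7991e+02  2.1000e-01  2.0000e-02] j [-24.3  26.9  96.4  -0.   57.  -24.3] F [-1.  -0.2  0.4] M [-0.02 -0.02 -0.03] w 85.2
```

View pics/d_scene.png

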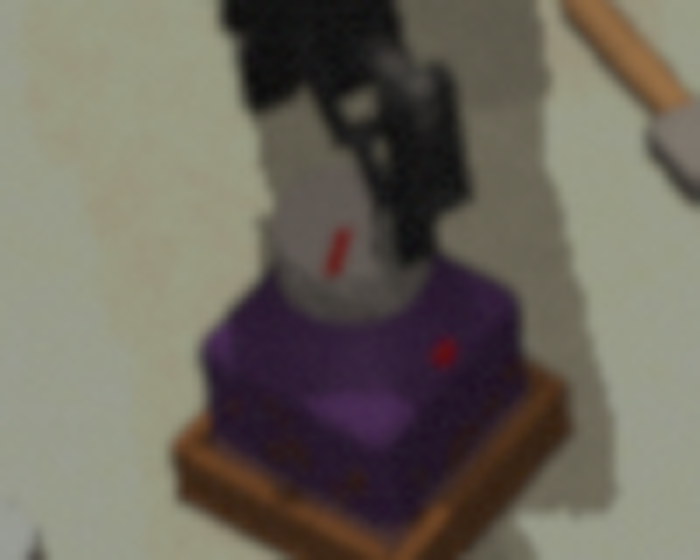

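View pics/d_top.png

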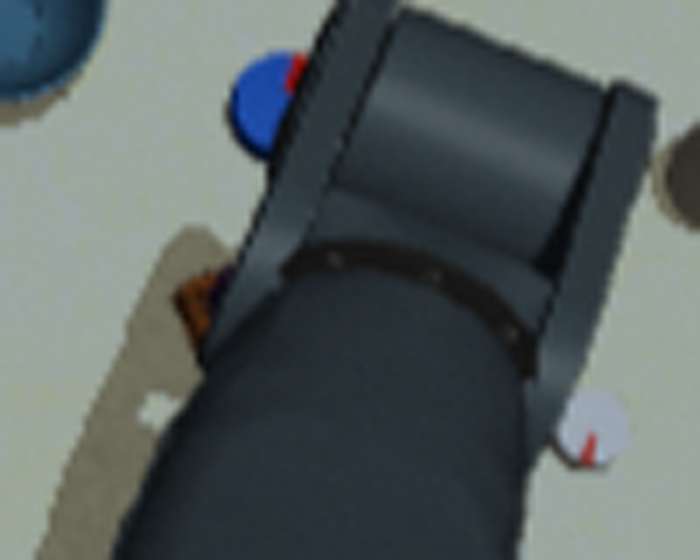

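```bash
python3 - <<'E'
from h import *
for X in((532.5+43,-189.3,166),(532.5-43,-189.3,166),(533.2,-189.6,145)):
    p=proj("scene",X);print((p-np.array([159,195]))*7)
E
```

```text
[408.77335968 250.1961871 ]
[281.50033762 104.22067127]
[348.81862241 216.89262937]
```

The picture shows the +x fingertip at crop (410,258), projected (409,250), beside the lid and clear of its rim. I go on down.

```bash
python3 -m creep '[[[0.015,0,0.3,0,0],[0,0,0.3,0,0],[0,0,0.25,0,0],[0,0,0,0,0]]]' >/dev/null
python3 go.py 533.2 -189.6 184 0
```

```text
tool units [-0.011  0.002  0.032] turn units 0.003
t 4.1 pos [ 533.7 -189.5  185.6] rot [-1.7996e+02  9.0000e-02  3.0000e-02] j [-24.3  30.2  97.9  -0.   52.  -24.3] F [ 0.2 -0.5 -0.2] M [-0.03 -0.04  0.01] w 85.5
```

```bash
python3 -m creep '[[[0,0,0,0,60],[0,0,0,0,70],[0,0,0,0,80],[0,0,0,0,90],[0,0,0,0,100],[0,0,0,0,100]]]' 30 >/dev/null
python3 go.py 533.2 -189.6 184 0
```

```text
tool units [-0.007 -0.003  0.062] turn units 0.004
t 4.7 pos [ 533.6 -189.8  187.1] rot [1.7999e+02 7.0000e-02 4.0000e-02] j [-24.3  30.1  97.8  -0.   52.2 -24.3] F [-7.1 -0.2  5.9] M [-0.04  1.15  0.08] w 55.8
```

```bash
python3 -m creep '[[[-0.01,0,0,0,110],[0,0,0,0,120],[0,0,0,0,120],[0,0,0,0,120]]]' 50 >/dev/null
python3 go.py 533.2 -189.6 184 0
```

```text
tool units [-0.001 -0.004  0.062] turn units 0.003
t 5.1 pos [ 533.3 -189.8  187.1] rot [1.7998e+02 3.0000e-02 3.0000e-02] j [-24.3  30.   97.9  -0.   52.1 -24.3] F [-4.7 -1.4  5.2] M [-0.07  0.77  0.04] w 55.2
```

```bash
python3 -m creep '[[[0,0,0,-0.3,120],[0,0,0,-0.4,120],[0,0,0,-0.4,120],[0,0,0,-0.4,120],[0,0,0,-0.5,120],[0,0,0,0,120]]]' >/dev/null
python3 go.py 533.2 -189.6 184 66
python3 -m creep '[[[0,0,0,-0.5,120],[0,0,0,-0.5,120],[0,0,0,-0.5,120],[0,0,0,-0.5,120],[0,0,0,-0.5,120],[0,0,0,0,120]]]' >/dev/null
python3 go.py 533.2 -189.6 184 66
python3 - <<'E'
from h import *
im=eyes.get_image("scene")[...,::-1]
cv2.imwrite(f"pics/e.png",cv2.resize(im[195:275,159:259],(700,560),interpolation=cv2.INTER_CUBIC))
E
```

```text
tool units [-0.012 -0.004  0.061] turn units -6.24
t 5.7 pos [ 533.9 -189.6  187.1] rot [ 1.7997e+02 -6.0000e-02  1.6080e+01] j [-24.3  30.1  97.9   0.   52.  -40.4] F [-0.2  1.1  3.2] M [ 0.38 -0.18  0.18] w 55.0
tool units [-0.016 -0.013  0.068] turn units -3.745
t 6.3 pos [ 534.2 -189.7  187.4] rot [ 1.799e+02 -8.000e-02  3.604e+01] j [-24.3  30.   97.8   0.   52.  -60.3] F [0.4 2.5 6.1] M [ 0.53 -0.21  0.12] w 54.9
```

View pics/e.png

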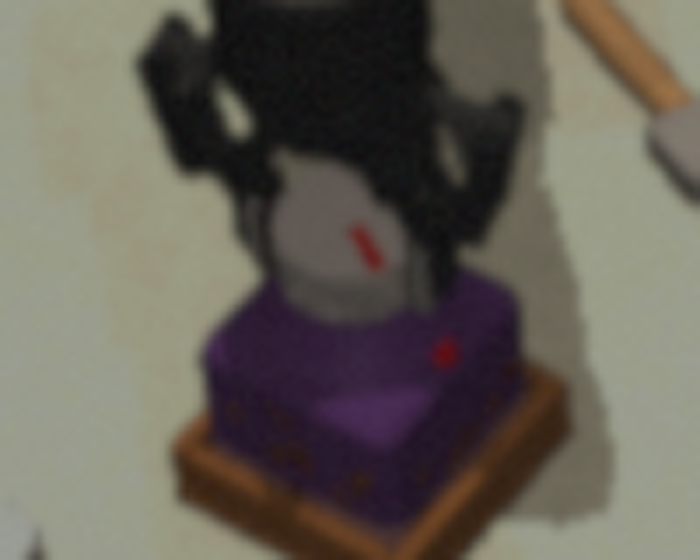

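```bash
cat > ang.py <<'E'
from h import *
import sys
a=list(map(float,sys.argv[1:8]));z=a[6]
S=lambda u,z:atz("scene",cr(u,7,(159,195)),z)
p,q=S(a[0:2],z),S(a[2:4],z);d=q-p;D=S(a[4:6],97)
print("bar",np.round(p,1),np.round(q,1),np.degrees(np.arctan2(d[1],d[0])),"outer end about (533.5,-189.6):",np.degrees(np.arctan2(q[1]+189.6,q[0]-533.5)),"dot",D,np.degrees(np.arctan2(D[1]+189.6,D[0]-533.5)))
E
python3 ang.py 355 228 378 268 445 353 145.5; sed -n 1,1p /dev/null
python3 ang.py 343 230 332 276 443 353 145
```

```text
bar [ 537.6 -190.9] [ 558.5 -194.2] -8.982742152817794 outer end about (533.5,-189.6): -10.461653408218744 dot [ 569.63365126 -176.66442824] 19.696980322156836
bar [ 535.5 -194.7] [ 551.8 -209.1] -41.56071401210526 outer end about (533.5,-189.6): -46.86470731198261 dot [ 569.20935211 -177.25322682] 19.073205958412142
```

The lid follows without slipping: the bar is at about -10° and the dot about 20–21°. I turn 24° more and then look.

```bash
python3 -m creep '[[[0,0,0,-0.5,120],[0,0,0,-0.5,120],[0,0,0,-0.5,120],[0,0,0,-0.5,120],[0,0,0,-0.5,120],[0,0,0,-0.5,120],[0,0,0,-0.3,120],[0,0,0,0,120]]]' >/dev/null
python3 go.py 533.2 -189.6 184 67
python3 - <<'E'
from h import *
im=eyes.get_image("scene")[...,::-1]
cv2.imwrite(f"pics/f.png",cv2.resize(im[195:275,159:259],(700,560),interpolation=cv2.INTER_CUBIC))
E
```

```text
tool units [-0.008 -0.032  0.081] turn units -0.577
t 7.15 pos [ 534.8 -190.   188.1] rot [ 1.7976e+02 -3.0000e-02  6.2380e+01] j [-24.3  30.   97.8   0.   52.  -86.7] F [ 0.3  1.5 10.5] M [ 0.31 -0.2   0.02] w 55.1
```

View pics/f.png

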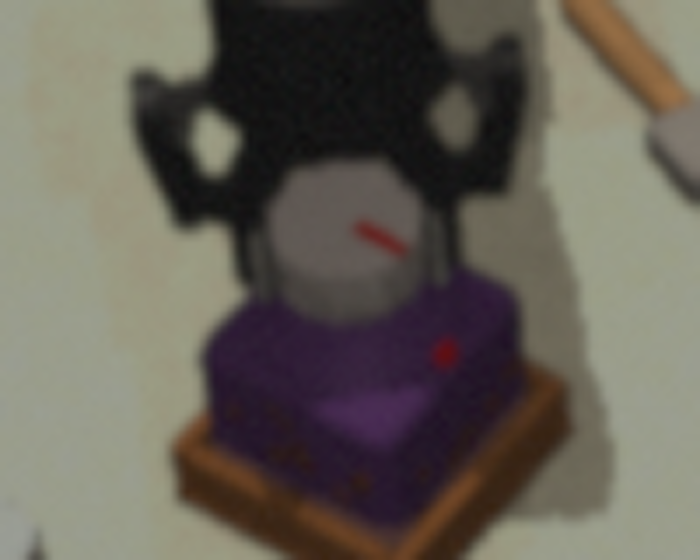

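```bash
python3 ang.py 360 228 406 251 445 353 146
```

```text
bar [ 539.  -189.7] [ 557.8 -182.2] 21.745073393705873 outer end about (533.5,-189.6): 17.004697009822685 dot [ 569.63365126 -176.66442824] 19.696980322156836
```

The picture shows the bar running (360,228)–(406,251), at about 17–21°, and the dot at (445,353), at about 20–21°. The wrist torque has dropped to nearly zero. I make a last small turn, hold, then start a slow lift.

```bash
python3 -m creep '[[[0,0,0,-0.4,120],[0,0,0,0,120],[0,0,0,0,120],[0,0,0,0,120]]]' >/dev/null
python3 go.py 533.2 -189.6 184 67
python3 -m creep '[[[0,0,-0.06,0,120],[0,0,-0.06,0,120],[0,0,-0.06,0,120],[0,0,0,0,120],[0,0,0,0,120]]]' >/dev/null
python3 go.py 533.2 -189.6 217 67
python3 - <<'E'
from h import *
im=eyes.get_image("scene")[...,::-1]
cv2.imwrite(f"pics/g.png",cv2.resize(im[195:275,159:259],(700,560),interpolation=cv2.INTER_CUBIC))
E
```

```text
tool units [-0.008 -0.033  0.082] turn units -0.188
t 7.6 pos [ 534.8 -189.9  188.1] rot [ 1.7975e+02 -3.0000e-02  6.5500e+01] j [-24.3  30.   97.8   0.   52.  -89.8] F [2.6 1.  9.4] M [ 0.44 -0.31  0.02] w 54.9
tool units [-0.005 -0.013 -0.426] turn units -0.174
t 8.1 pos [ 533.9 -189.7  195.7] rot [ 1.7994e+02 -1.0000e-02  6.5610e+01] j [-24.3  29.4  97.6   0.   53.  -89.9] F [3.7 2.3 0.4] M [ 0.36 -0.61 -0.03] w 54.8
```

View pics/g.png

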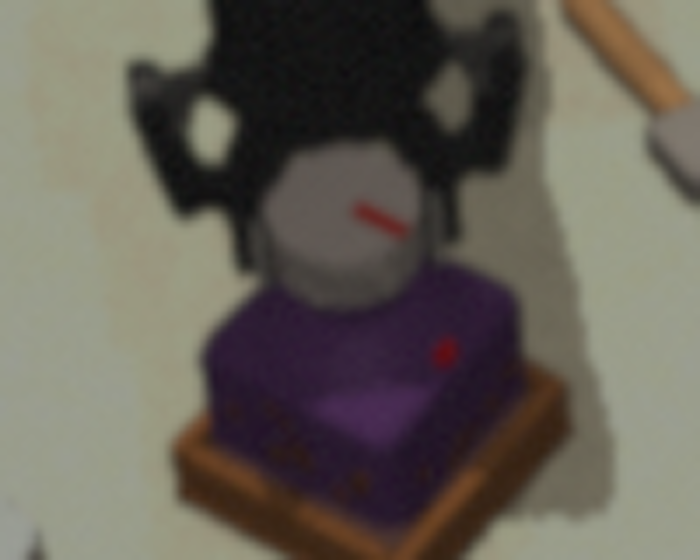

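The lid rises (bar now at (357,211)–(407,234)), and the jar stays put (dot still at (445,353)). I continue to about 30 mm.

```bash
python3 -m creep '[[[0,0,-0.08,0,120],[0,0,-0.08,0,120],[0,0,-0.08,0,120],[0,0,-0.08,0,120],[0,0,-0.08,0,120],[0,0,-0.03,0,120],[0,0,0,0,120],[0,0,0,0,120],[0,0,0,0,120]]]' >/dev/null
python3 go.py 533.2 -189.6 217 67
python3 - <<'E'
from h import *
im=eyes.get_image("scene")[...,::-1]
cv2.imwrite(f"pics/i.png",cv2.resize(im[195:275,159:259],(700,560),interpolation=cv2.INTER_CUBIC))
cv2.imwrite(f"pics/i_full.png",im)
E
```

```text
tool units [-0.002 -0.006 -0.005] turn units -0.172
t 9.05 pos [ 533.5 -189.6  216.7] rot [-179.98    0.     65.63] j [-24.3  27.7  96.8  -0.   55.6 -89.9] F [-0.4 -0.3 -0.7] M [ 0.04 -0.02  0.05] w 55.1
```

View pics/i.png

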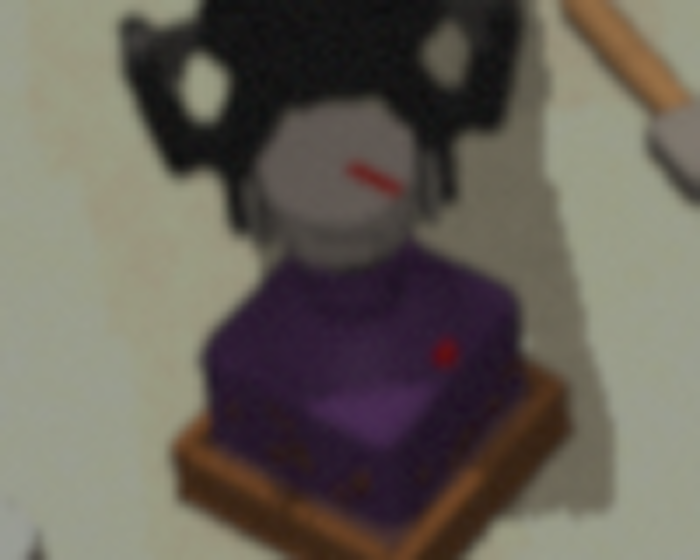

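View pics/i_full.png

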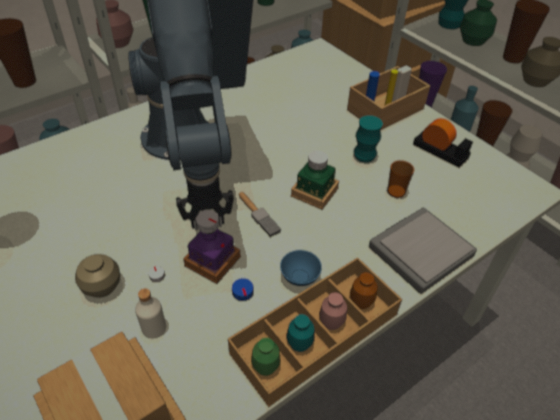

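```bash
python3 ang.py 350 167 398 190 445 353 174; python3 -c "
from workcell import job_done,telemetry
job_done(); print(telemetry.read_state()['gripper_width'])"
```

```text
bar [ 534.9 -188.8] [ 554.  -180.9] 22.457141014607476 outer end about (533.5,-189.6): 23.036562624177222 dot [ 569.63365126 -176.66442824] 19.696980322156836
the job is handed in; nothing more can be done
the job is handed in; nothing more can be done
```

I unscrewed the purple jar's lid and handed the job in at about 9 s, with the gripper still holding the lid about 29 mm above where it sat. No verdict is reported back, so success rests on the checks below.

I gripped the lid at 50 N and turned it about 65.5° anticlockwise, with no sign of slip. I stopped once the bar pointed at the dot and the wrist torque was near zero. Then I lifted it straight up.

Last checks:
- **Bar against dot:** the bar measured about 22–23° and the dot about 20–21°, so they were within 0.06 rad of each other.
- **Hold:** finger opening 55.1 mm, tool level to within 0.02°, and its centre within about 0.3 mm of the lid's measured starting position.
- **Contact with the jar:** the wrist force was under 1 N, about noise level. The picture shows a gap between lid and neck.
- **Jar and bystanders:** the jar is down in its cradle with its dot at the same pixel as before the lift. No bystander shifted visibly in the scene camera, judged by eye.

**Disagreements:**
- Before the last small turn, two ways of measuring the bar's angle differed by about 5° (17° and 22°).
- The two cameras placed the dot about 3 mm apart, beyond the 2 mm calibration figure.
- The tool rode up about 1.5 mm when the fingers closed, and about 1 mm more during the turn, as expected from the lid's rise.
- I could not use the top camera during the grip because the arm blocked its view.

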